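Take the lift-off lid from the fly-tying chest and rack it

ROBOT

A 7-joint arm with a two-finger parallel gripper is mounted at the origin on the work surface. World frame = base frame: x ahead of the robot, y to its left, z up, the work surface at z = 0. Lengths are in m, angles in rad, forces in N, time in s.
With the tool pointing down it reaches from about 0.425 to 0.975 m from the base axis. Payload 16.7 kg.
Tool frame: the origin (TCP) lies on the mounting face of the last link; the fingertips stand 173 mm ahead of it and the grasp point (between the pads) lies ctrl.tcp_to_grasp ahead of it (ctrl.tcp_to_grasp is the distance from the TCP to the grasp point, in m); z points along the fingers, y is the line along which they close (so a half turn about z gives the same grasp; the last joint's range is limited). The gripper opens to 85 mm and grips with 20 to 120 N. Pads are 22 mm wide; open, the fingers measure 114 mm over their backs; the gripper's body (76 mm by 85 mm) begins 54 mm behind the grasp point. The pads swing forward as they close: fully open they stand 13 mm farther back than shut.
Start: joints at [1.087, 0.426, 0.074, 1.606, -0.034, 1.111, -0.067], TCP at [0.222, -0.638, 0.405] pointing down, gripper open.
Joint ranges: [-2.85, 2.85], [-0.5, 2.14], [-1.23, 1.37], [0.21, 2.46], [-1.02, 4.16], [0.16, 2.05], [-2.73, 2.73]. Speed limits (rad/s): [1.89, 1.89, 2.39, 2.39, 3.01, 3.01, 3.01].

INTERFACE

Orientations are given as a unit quaternion [w, x, y, z].
In Python, from plant import ctrl gives the robot as it stands. The module is installed in compiled form; this text tells all that it offers.
- The arm moves only by the tool apply_moves, never from a script. Its arguments are lists of equal length, an entry for each row: "travel": the shift along the tool's x, y, z in cm, a list of three; "rotation": the turn, a rotation vector about the tool's x, y, z in rad, a list of three; "jaw": the gripper's target within -1 to 1 (fully open at 1, half-way at 0, shut at -1). A call has 1 to 10 rows; each row shifts and turns the commanded pose from where the row before left it, along the tool's axes as they then stand; what a row does not reach is not made up. A row lasts 1/10 s, in which the tool goes at most 50 mm and 8.59 degrees, less where a joint would pass 70% of its speed; a pose out of reach is approached as far as the arm can. A call is refused whole if a number of a shift passes 5 or a number of a turn 0.15, either way. A call with a gripper value outside its range is refused whole. The fingers move at their own pace and stop on an object; the grip force is fixed at half the most. Time passes only in rows, so rows that do not move let the fingers close. It gives the time, the measured TCP pose, the force, the opening and the grip force at its end, in the units of the state.
- ctrl.sense(): the state, without advancing time (a new reading comes with each control period).
- ctrl.camera(name): name is "scene" or "top" or "wrist"; returns (picture, depth): 480x640x3 uint8, red, green, blue; 480x640 float32, m along the optical axis (not along the pixel's ray), 0 where there is no reading.
- ctrl.calibration(name): a dict with "fx", "fy", "cx", "cy" (pixels), "R" (3x3) and "t" (3): a world point X has camera coordinates R X + t. Camera axes: x right, y down, z forward; pixel columns grow to the right and rows downward; lengths in m; the calibration is good to about 2 mm. A picture is of the moment at which its call begins: read the wrist's pose just before it. calibration takes no time and is no camera call; for the wrist camera it gives the pose at the moment of the call.
- ctrl.sign_off(): hands the job in; it is judged then, once.
The state is a dict: "clock": time; "qpos": joint angles; "joint_velocities": joint speeds; "joint_efforts": joint torques, N m; "position": TCP position; "eef_rot": TCP orientation; "ft_force": force on the tool from outside, world axes, zero at the start; "torque": the same for the moment, N m; "gripper_width": finger opening in m; "gripper_force": force on a finger pad.
Only numpy, scipy, OpenCV 4.12 (cv2) and the standard library are available. Lean on these libraries where they do the work, as an engineer would, in place of code of your own. Each camera call takes 0.05 s, during which the arm holds its last target. There are 200 camera calls.

TASK

Open up the fly-tying chest, the plywood one with a steel bar along the front edge of its lid: swing the lid up by that bar until it stands upright on its hinges, then lift it straight up off its pins. Lower it upright into the slot of the wooden rack, hinge edge down, and leave it standing there by itself, without dropping it in.

Things in the scene. Friction and masses are not known exactly. Their poses are not given: they have to be found in the camera images.
- lid: Loose plywood lid, about 0.35 kg, shut on the chest. Origin on its hinge line, mid-width and mid-thickness. x points from bar to hinge edge, z up while shut. Panel 10 mm thick, 190 wide (y), x -142 to -14 mm. At y +-60 mm two forks (14 wide, 20 thick) reach to x +14 and straddle the pins; slots 12 wide open to +x. Upright, fork tips are 14 mm below the origin; free of the pins when raised 18 mm.
- lid_bar (a point): Middle of the lid's steel bar handle: round, 10 mm thick, 110 long, parallel to the hinge line and 190 mm from it, in the panel's plane, 48 mm out from the panel's front edge; clear space all round, arms at both ends. Part the fingers under 60 mm, or the rear one lands on the lid. The bar can turn in the fingers: a gripper kept pointing down can raise the lid fully. Axes as the lid.
- chest_pins (a point): Middle of the fixed chest's hinge line, between two level steel pins (8 mm thick, at y +-60 mm), 80 mm above the bench; the shut lid's origin lies here. x from the chest's front (bar side, nearer the robot) to its back, y along the pins, z up. Chest 120 (x) by 180 (y) by 75 mm high, its front 138 and back 18 mm before the pins. Plates beside the pins rise 6 mm above the hinge line.
- rack_slot (a point): Fixed wooden rack: middle of its slot's floor, 10 mm above the bench. x across the slot, y along it, z up. Slot 30 mm wide, 180 long, ends open, between boards 70 mm high with tops flared to a mouth about 60 mm wide, 86 mm above the slot's floor. The lid may stand in it either way round.
Not all that is in view belongs to the job. What is shaped like the lid but blue is not meant. Leave any orange look-alike of the part that bears chest_pins alone.

How it is judged:
On the way, in this order (a step that is already met when the one before it is completed fails the run):
1. the lid stands upright (within 15 degrees) with its hinge line still on the pins (within 12 mm) (angle between the x axis of lid and the z axis of chest_pins, either way round below 0.26 rad and distance between lid and chest_pins below 0.012 m), for 0.1 s.
2. the lid, upright within 20 degrees, has been lifted more than 20 mm off its pins, no more than 40 mm to any side of them (angle between the x axis of lid and the z axis of chest_pins, either way round below 0.35 rad and z of lid in the frame of chest_pins above 0.02 m and horizontal distance between lid and chest_pins below 0.04 m), for 0.05 s.
At the end, for the whole second after the job is handed in: The lid stands in the rack's slot, hinge edge down with its forks on the slot's floor (hinge line less than 30 mm above it), within 20 mm of the slot's middle across and 50 mm along it, upright within about 22 degrees (it may lean on the boards), let go and at rest (angle between the x axis of lid and the z axis of rack_slot, either way round below 0.38 rad and z of lid_bar in the frame of rack_slot above 0.15 m and z of lid in the frame of rack_slot below 0.03 m and x of lid in the frame of rack_slot between -0.02 and 0.02 m and y of lid in the frame of rack_slot between -0.05 and 0.05 m and linear speed of lid below 0.03 m/s); the robot touches nothing.
It fails at once if the lid is dropped into the rack (faster than 0.8 m/s within 80 mm of the slot's floor) (horizontal distance between lid and rack_slot below 0.06 m and z of lid in the frame of rack_slot below 0.08 m and linear speed of lid above 0.8 m/s).
It also fails if it takes over 48 s, if anything falls off the work surface, if the arm or the gripper's body presses on something with over 40 N, if the wrist force passes 120 N, or if a joint passes its speed limit or range.

## Working session

There is one attempt and no reset: what is moved stays moved. The work goes in short steps, Python scripts to look and compute and a tool call to move; the robot and the scene stay as the last step left them, time stands still between calls to the robot, and variables do not carry over. Pictures are saved under pics/ and viewed, at most 10 in all, crops included, and the job is handed in when it is done.

Besides the shell and the picture viewer there is one more tool, called as a command line: name --argument value ..., lists and objects as JSON in quotes. apply_moves: Moves the arm, as the interface text tells. Its arguments: {"type":"object","properties":{"travel":{"type":"array","items":{"type":"array","items":{"type":"number"}}},"rotation":{"type":"array","items":{"type":"array","items":{"type":"number"}}},"jaw":{"type":"array","items":{"type":"number"}}},"required":["travel","rotation","jaw"]}

```bash
mkdir -p pics
cat > h.py <<'E'
import numpy as np, cv2
from plant import ctrl
def snap(n,f):
    rgb,d=ctrl.camera(n); c=ctrl.calibration(n)
    cv2.imwrite(f'pics/{f}.png',rgb[:,:,::-1]); np.savez(f'{f}.npz',rgb=rgb,d=d,**{k:np.array(v) for k,v in c.items()})
def load(f): return np.load(f'{f}.npz')
def pts(z):  # world coords of every pixel from depth
    v,u=np.mgrid[:480,:640]; d=z['d']
    P=np.stack([(u-z['cx'])/z['fx']*d,(v-z['cy'])/z['fy']*d,d],-1)
    return (P-z['t'])@z['R']
def ray(z,u,v,h):
    r=z['R'].T@np.array([(u-z['cx'])/z['fx'],(v-z['cy'])/z['fy'],1]); o=-z['R'].T@z['t']
    return o+r*(h-o[2])/r[2]
E
python3 - <<'E'
from h import *
snap('top','top0'); snap('scene','scene0')
s=ctrl.sense(); print(s['clock'],s['position'],s['eef_rot'],s['gripper_width'],ctrl.tcp_to_grasp)
E
```

```text
0.1 [ 0.22168337 -0.63738965  0.40408892] [-5.35322972e-04  9.86025464e-01  1.66593742e-01 -1.51381223e-04] 0.0852842787434764 0.1547
```

View pics/top0.png

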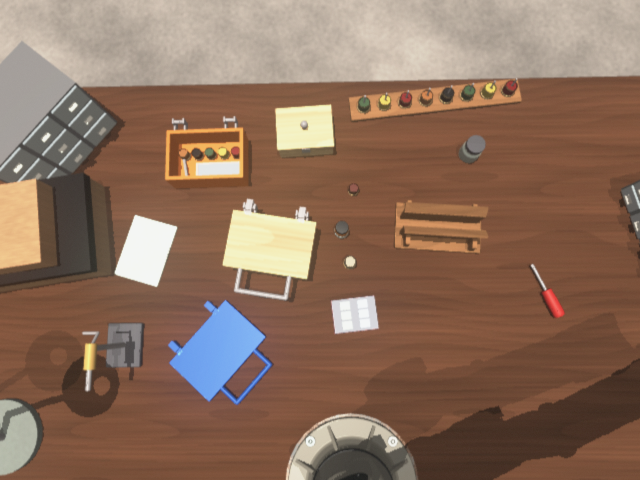

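View pics/scene0.png

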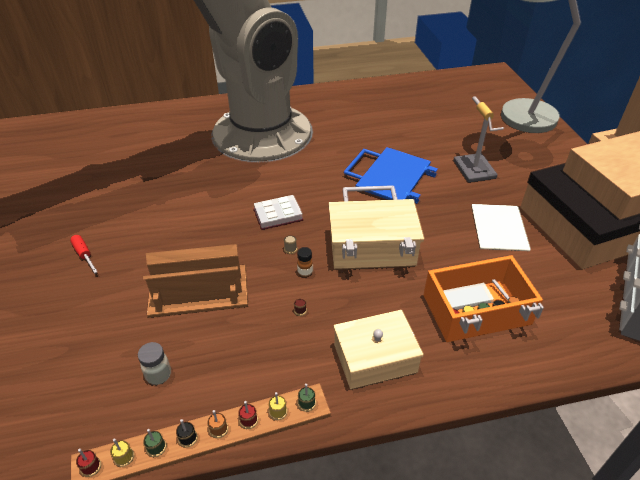

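The top view shows the plywood lid at about (270,245), its bar at (262,296), and its pins at (249,207) and (302,214). The rack is at (440,225), with its slot between the boards at rows 210–230. I'll measure these next.

Run:
```python
from h import *
z=load('top0');P=pts(z);rgb=z['rgb'];hsv=cv2.cvtColor(rgb,cv2.COLOR_RGB2HSV)
roi=np.zeros((480,640),bool);roi[200:302,215:325]=1
m=roi&(P[...,2]>.07)&(P[...,2]<.1)&(z['d']>0)
sat=hsv[...,1]
pan=m&(sat>50)&(hsv[...,0]>15)
r=cv2.minAreaRect(np.argwhere(pan)[:,::-1].astype(np.float32)); bx=cv2.boxPoints(r)
print('panel z',np.median(P[pan][:,2]),r)
print([ray(z,*b,.085).round(4) for b in bx], ray(z,*r[0],.085).round(4))
Q=P[pan][:,:2].astype(np.float32); rr=cv2.minAreaRect(Q); print('depth rect',rr)
bar=roi&(sat<60)&(np.mgrid[:480,:640][0]>262)&(P[...,2]>.05)
print('bar px',bar.sum(), np.median(P[bar],0)); pb=np.argwhere(bar)[:,::-1]
rb=cv2.minAreaRect(pb.astype(np.float32)); print(rb,[ray(z,*b,.085).round(4) for b in cv2.boxPoints(rb)])
# rack
for nm in ['top0','scene0']:
    zz=load(nm);PP=pts(zz); c=ray(z,440,228,.05)
    q=PP[(np.abs(PP[...,0]-c[0])<.12)&(np.abs(PP[...,1]-c[1])<.14)&(PP[...,2]>.006)&(PP[...,2]<.2)&(zz['d']>0)]
    print(nm,c,len(q))
    for lo,hi in [(.006,.02),(.02,.05),(.05,.085),(.085,.095),(.095,.12)]:
        k=q[(q[:,2]>lo)&(q[:,2]<hi)]
        if len(k)>5: print(lo,len(k),k.mean(0).round(4),cv2.minAreaRect(k[:,:2].astype(np.float32)))
im=rgb[185:265,380:500]; cv2.imwrite('pics/rack.png',cv2.resize(im[:,:,::-1],None,fx=6,fy=6,interpolation=2))
```

```text
panel z 0.08492622148938804 ((268.9555358886719, 243.15289306640625), (86.14432525634766, 57.90351867675781), 9.090276718139648)
[array([0.4745, 0.2822, 0.085 ]), array([0.6035, 0.265 , 0.085 ]), array([0.5698, 0.074 , 0.085 ]), array([0.4427, 0.0948, 0.085 ])] [0.5219 0.1786 0.085 ]
depth rect ((0.5238156914710999, 0.17822420597076416), (0.1903335601091385, 0.13133834302425385), 80.67572021484375)
bar px 996 [0.45938398 0.16565374 0.08446607]
((265.5, 281.0), (36.0, 85.0), 90.0) [array([0.4787, 0.2798, 0.085 ]), array([0.4768, 0.0923, 0.085 ]), array([0.3984, 0.0926, 0.085 ]), array([0.3999, 0.2777, 0.085 ])]
top0 [ 0.55814158 -0.20690445  0.05      ] 4066
0.006 1807 [ 0.5523 -0.1996  0.0103] ((0.5407452583312988, -0.21163874864578247), (0.2080601155757904, 0.21144774556159973), 9.017305374145508)
0.02 436 [ 0.5642 -0.21    0.0358] ((0.5689423084259033, -0.21044647693634033), (0.1804640144109726, 0.10315518081188202), 85.37650299072266)
0.05 684 [ 0.5748 -0.2091  0.0729] ((0.5685234069824219, -0.210686594247818), (0.18157020211219788, 0.0984150692820549), 86.52571868896484)
0.085 91
[... 341 characters left out ...]
0.6002 -0.209   0.0114] ((0.5865374803543091, -0.2015850692987442), (0.14440809190273285, 0.289128839969635), 23.04357147216797)
0.02 994 [ 0.5915 -0.2163  0.0358] ((0.5809969305992126, -0.21511870622634888), (0.18047672510147095, 0.07887868583202362), 86.09599304199219)
0.05 2269 [ 0.569  -0.2142  0.067 ] ((0.5792120695114136, -0.21487365663051605), (0.18039582669734955, 0.07866692543029785), 85.83123016357422)
0.085 752 [ 0.5518 -0.2124  0.0906] ((0.5660184621810913, -0.2140916883945465), (0.17933067679405212, 0.07231602817773819), 85.89337158203125)
0.095 338 [ 0.5693 -0.2169  0.0967] ((0.5683949589729309, -0.21361133456230164), (0.1788128763437271, 0.0713643878698349), 85.87065887451172)
```

View pics/rack.png

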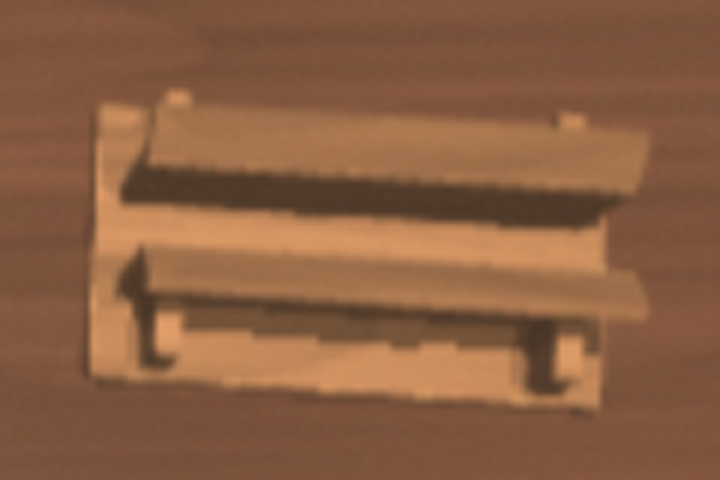

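The crop shows the rack's slot as the pale strip between the two flared boards, open at both ends. The rack is about (0.5685,-0.212) and its slot is at 85.7°. The lid origin is about (0.600,0.166), with its y axis at 80.7°. First I'll turn the tool, then go to above the bar.

apply_moves --travel '[[0,0,0],[0,0,0],[0,0,0],[0,0,0],[0,0,0],[0,0,0],[0,0,0],[0,0,0]]' --rotation '[[0,0,-0.134],[0,0,-0.134],[0,0,-0.134],[0,0,-0.134],[0,0,-0.134],[0,0,-0.134],[0,0,-0.134],[0,0,-0.134]]' --jaw '[0.3,0.3,0.3,0.3,0.3,0.3,0.3,0.3]'

```text
clock: 0.9
position: [0.2217, -0.6374, 0.4043]
eef_rot: [-0.0, 0.761, 0.649, 0.0]
ft_force: [0.1, 0.2, 0.2]
gripper_width: 0.0559
gripper_force: 0.0
```

apply_moves --travel '[[4,2,0],[4,2,0],[4,2,0],[4,2,0],[4,2,0],[4,2,0],[4,2,0],[4,2,0],[4,2,0],[4,2,0]]' --rotation '[[0,0,0],[0,0,0],[0,0,0],[0,0,0],[0,0,0],[0,0,0],[0,0,0],[0,0,0],[0,0,0],[0,0,0]]' --jaw '[0.3,0.3,0.3,0.3,0.3,0.3,0.3,0.3,0.3,0.3]'

```text
clock: 1.9
position: [0.4851, -0.2739, 0.4047]
eef_rot: [-0.0, 0.763, 0.647, -0.0]
ft_force: [0.5, -0.9, -0.4]
gripper_width: 0.0555
gripper_force: 0.0
```

apply_moves --travel '[[4.5,-0.5,0],[4.5,-0.5,0],[4.5,-0.5,0],[4.5,-0.5,0],[4.5,-0.5,0],[4.5,-1,0],[4.5,-1,0],[4.5,-1,0],[4.5,-1,0],[4.5,-1,0]]' --rotation '[[0,0,0],[0,0,0],[0,0,0],[0,0,0],[0,0,0],[0,0,0],[0,0,0],[0,0,0],[0,0,0],[0,0,0]]' --jaw '[0.3,0.3,0.3,0.3,0.3,0.3,0.3,0.3,0.3,0.3]'

```text
clock: 2.9
position: [0.4834, 0.1823, 0.4048]
eef_rot: [0.0, 0.763, 0.647, 0.0]
ft_force: [0.4, -1.1, -0.2]
gripper_width: 0.0558
gripper_force: 0.0
```

Run:
```python
from h import *
s=ctrl.sense(); print(s['position'],s['eef_rot'])
snap('wrist','w0')
```

```text
[0.48338964 0.18234508 0.40475012] [1.08611414e-04 7.62772814e-01 6.46666547e-01 1.46870030e-05]
```

View pics/w0.png

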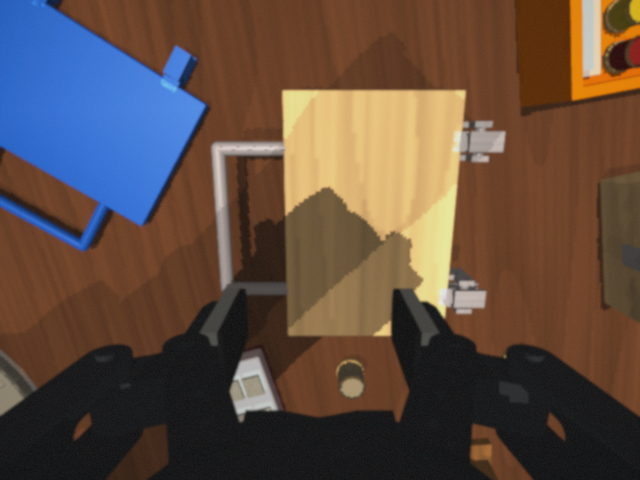

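The wrist view shows the bar at column 222 (rows 145–292), the panel at columns 283–465, and the pin plates at about (478,141) and (465,297).

Run:
```python
from h import *
z=load('w0');P=pts(z);hsv=cv2.cvtColor(z['rgb'],cv2.COLOR_RGB2HSV)
v,u=np.mgrid[:480,:640]
ok=(P[...,2]>.07)&(P[...,2]<.1)
pan=ok&(u>275)&(u<475)&(v>80)&(v<345)&(hsv[...,1]>60)
# drop finger region
pan&=~((v>285)&(u>385))
bar=ok&(u>205)&(u<240)&(v>155)&(v<285)
Q=P[bar]; print('bar',Q.mean(0),len(Q)); vx=cv2.fitLine(Q[:,:2].astype(np.float32),2,0,.01,.01).ravel(); print(vx,np.degrees(np.arctan2(vx[1],vx[0])))
ang=[]
for name,cond,key in [('front',(v>100)&(v<280),'min'),('back',(v>100)&(v<130)|(v>160)&(v<280),'max')]:
    e=[]
    for row in range(100,280):
        if name=='back' and (125<row<160): continue
        c=np.where(pan[row])[0]
        if len(c): e.append(ray(z,(c.min()-.5) if name=='front' else c.max()+.5,row,.085)[:2])
    e=np.array(e,np.float32); l=cv2.fitLine(e,cv2.DIST_HUBER,0,.01,.01).ravel(); print(name,l,np.degrees(np.arctan2(l[1],l[0])))
for vv in (False,):
    e=[]
    for col in range(300,445):
        c=np.where(pan[:,col])[0]; e.append(ray(z,col,c.min()-.5,.085)[:2])
    e=np.array(e,np.float32); l=cv2.fitLine(e,cv2.DIST_HUBER,0,.01,.01).ravel(); print('left',l,np.degrees(np.arctan2(l[1],l[0])))
for box in [(455,505,120,163),(440,487,282,315)]:
    k=(u>box[0])&(u<box[1])&(v>box[2])&(v<box[3])&(hsv[...,1]<60)&(P[...,2]>.06)
    q=P[k]; print('pin',q.mean(0),q.min(0),q.max(0))
```

```text
bar [0.4087915  0.20403488 0.08391823] 1746
[0.1531531  0.98820245 0.4087915  0.20403488] 81.1903
front [0.15755564 0.9875101  0.45887646 0.2189904 ] 80.93495
back [0.15940934 0.9872126  0.5841094  0.19519319] 80.827385
left [ 0.98750347 -0.15759711  0.5394463   0.2778657 ] -9.0674515
pin [0.60212013 0.23289783 0.08846264] [0.49130698 0.21834857 0.06801451] [0.61957971 0.25521684 0.3743638 ]
pin [0.58336316 0.11522698 0.08762072] [0.49130698 0.09993496 0.07060961] [0.60056558 0.25521684 0.3743638 ]
```

apply_moves --travel '[[0.3,-4,2],[0.2,-3.7,3],[0,0,3],[0,0,2],[0,0,0]]' --rotation '[[0,0,-0.006],[0,0,0],[0,0,0],[0,0,0],[0,0,0]]' --jaw '[0.3,0.3,0.3,0.3,0.3]'

```text
clock: 3.45
position: [0.4078, 0.1975, 0.3028]
eef_rot: [-0.001, 0.76, 0.649, -0.002]
ft_force: [0.0, 0.7, 0.1]
gripper_width: 0.0552
gripper_force: 0.0
```

Run:
```python
from h import *
s=ctrl.sense(); print(s['position'],s['eef_rot'])
D=np.array([.9874,-.1582]);E=np.array([.1582,.9874]);p=s['position'][:2];print('tcp xy',p@D,p@E)
snap('wrist','w1')
z=load('scene0');P=pts(z);h=cv2.cvtColor(z['rgb'],cv2.COLOR_RGB2HSV);v,u=np.mgrid[:480,:640]
k=(abs(P[...,2]-.085)<.006)&(u>320)&(u<430)&(v>195)&(v<250)&(h[...,1]>50);q=P[k];a,b=q[:,:2]@D,q[:,:2]@E
print('scene x',np.percentile(a,[.5,50,99.5]),'y',np.percentile(b,[.5,50,99.5]))
z=load('top0');P=pts(z);h=cv2.cvtColor(z['rgb'],cv2.COLOR_RGB2HSV)
k=(abs(P[...,2]-.085)<.006)&(u>215)&(u<325)&(v>200)&(v<300)&(h[...,1]>50);q=P[k];a,b=q[:,:2]@D,q[:,:2]@E
print('top x',np.percentile(a,[.5,50,99.5]),'y',np.percentile(b,[.5,50,99.5]))
```

```text
[0.4078295  0.19748811 0.30275011] [-7.26862287e-04  7.60493586e-01  6.49342405e-01 -1.84889650e-03]
tcp xy 0.371448225605057 0.2595183847318724
scene x [0.42117588 0.48870715 0.55077337] y [0.16044538 0.25467554 0.34864605]
top x [0.42334809 0.48738505 0.55093449] y [0.16454947 0.25445995 0.35255421]
```

View pics/w1.png

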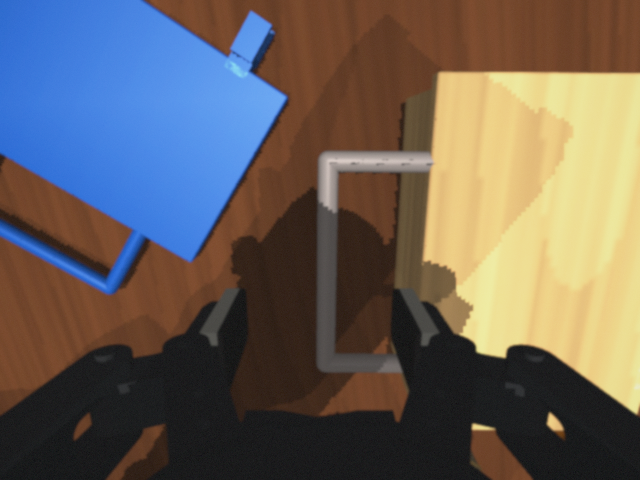

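The bar is at column 327 (rows 155–368), nearly centred between the fingers at columns 243 and 395.

Run:
```python
from h import *
D=np.array([.9874,-.1582]);E=np.array([.1582,.9874])
z=load('w1')
for u,v in [(327,155),(327,368),(327,262)]:
    p=ray(z,u,v,.082)[:2];print(p@D,p@E)
```

```text
0.37401752762528534 0.31564944846273124
0.3747293348568159 0.1998139233879458
0.3743483349726341 0.26181571219070676
```

apply_moves --travel '[[-0.1,0.3,2],[0,0,2],[0,0,2],[0,0,0.7],[0,0,0],[0,0,0],[0,0,0],[0,0,0],[0,0,0],[0,0,0]]' --rotation '[[0,0,0],[0,0,0],[0,0,0],[0,0,0],[0,0,0],[0,0,0],[0,0,0],[0,0,0],[0,0,0],[0,0,0]]' --jaw '[0.3,0.3,0.3,0.3,0.3,-1,-1,-1,-1,-1]'

```text
clock: 4.5
position: [0.4118, 0.1966, 0.2382]
eef_rot: [0.0, 0.761, 0.649, 0.0]
ft_force: [0.8, -0.4, 5.3]
gripper_width: 0.0079
gripper_force: 58.6
```

apply_moves --travel '[[0,0.07,-1.66],[0,0.22,-1.64],[0,0.36,-1.62],[0,0.5,-1.58],[0,0.63,-1.53],[0,0.77,-1.47],[0,0.89,-1.4],[0,1.01,-1.32],[0,1.12,-1.22],[0,0,0]]' --rotation '[[0,0,0],[0,0,0],[0,0,0],[0,0,0],[0,0,0],[0,0,0],[0,0,0],[0,0,0],[0,0,0],[0,0,0]]' --jaw '[-1,-1,-1,-1,-1,-1,-1,-1,-1,-1]'

```text
clock: 5.5
position: [0.4664, 0.1882, 0.3735]
eef_rot: [-0.001, 0.761, 0.649, -0.0]
ft_force: [-13.2, 1.0, 9.7]
gripper_width: 0.0079
gripper_force: 59.3
```

Run:
```python
from h import *
s=ctrl.sense(); D=np.array([.9874,-.1582]);E=np.array([.1582,.9874]);p=s['position'][:2];print('tcp',p@D,p@E,s['position'][2],s['ft_force'],s['gripper_width'])
snap('scene','s1')
```

```text
tcp 0.4307933742387701 0.25963898260267004 0.37345465572443665 [-13.19197542   0.9934434    9.71238564] 0.007883610261905198
```

View pics/s1.png

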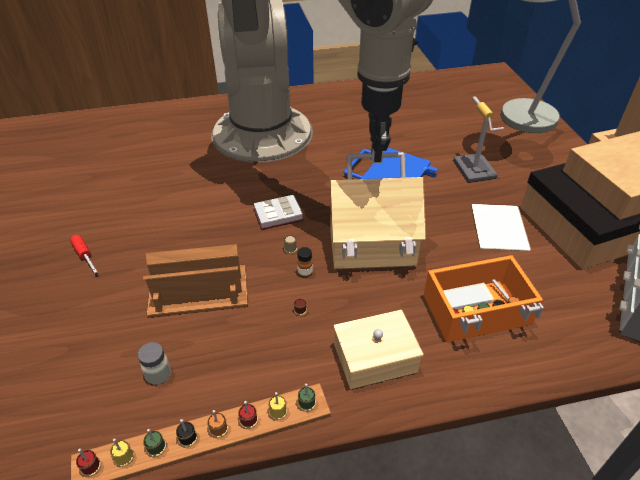

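The panel at (377,210) is about 45° open and still on its pins, so the swing is working. I'll carry on.

apply_moves --travel '[[0,1.1,-1.2],[0,1.25,-1.1],[0,1.35,-0.95],[0,1.45,-0.77],[0,1.53,-0.63],[0,1.58,-0.5],[0,1.62,-0.36],[0,1.64,-0.22],[0,1.66,-0.07],[0,0,0]]' --rotation '[[0,0,0],[0,0,0],[0,0,0],[0,0,0],[0,0,0],[0,0,0],[0,0,0],[0,0,0],[0,0,0],[0,0,0]]' --jaw '[-1,-1,-1,-1,-1,-1,-1,-1,-1,-1]'

```text
clock: 6.55
position: [0.5983, 0.1666, 0.4305]
eef_rot: [-0.0, 0.761, 0.649, 0.001]
ft_force: [-0.4, 0.1, 8.1]
gripper_width: 0.0078
gripper_force: 61.7
```

Run:
```python
from h import *
s=ctrl.sense(); D=np.array([.9874,-.1582]);E=np.array([.1582,.9874]);p=s['position'][:2];print('tcp',p@D,p@E,s['position'][2],s['ft_force'],s['gripper_width'])
snap('scene','s2');snap('top','t2')
for n in ['s2','t2']:
    z=load(n);P=pts(z);h=cv2.cvtColor(z['rgb'],cv2.COLOR_RGB2HSV)
    a,b,c=P[...,:2]@D,P[...,:2]@E,P[...,2]
    k=(c>.11)&(c<.21)&(abs(a-.565)<.08)&(abs(b-.257)<.11)&(h[...,1]>50)&(h[...,0]>12)&(h[...,0]<35)
    if k.sum()>20:
        l=np.polyfit(c[k],a[k],1);print(n,k.sum(),'lean deg',np.degrees(np.arctan(l[0])),'a at .08',np.polyval(l,.08),'a range',a[k].min(),a[k].max(),'y',np.percentile(b[k],[1,99]),'z',c[k].max(),c[k].min())
```

```text
tcp 0.5644496021530386 0.25915358712711983 0.43053866417245135 [-0.3869534   0.08140241  8.07429769] 0.007802786304863859
s2 3764 lean deg -0.5417578529321304 a at .08 0.569522585200474 a range 0.5596483326722835 0.5739415741391453 y [0.16212274 0.34828538] z 0.2099961271180934 0.1100116494198555
```

View pics/s2.png

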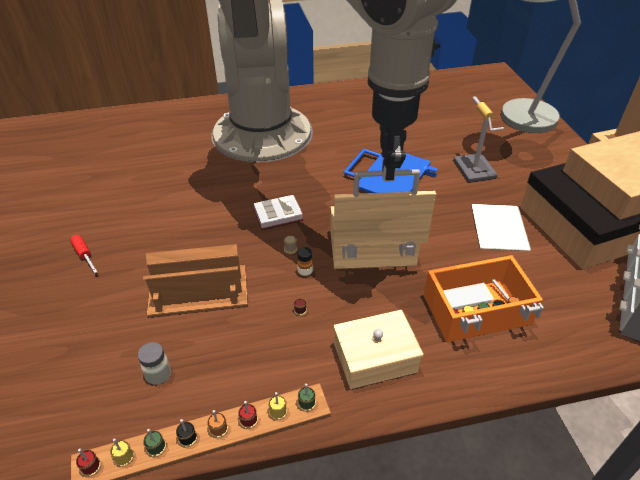

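The panel at (382,228) stands upright with a lean under 1° and is on its pins. Next I'll lift it straight up.

apply_moves --travel '[[0,0,-0.7],[0,0,-1],[0,0,-1],[0,0,-1],[0,0,-1],[0,0,-1],[0,0,-1],[0,0,-0.8],[0,0,0],[0,0,0]]' --rotation '[[0,0,0],[0,0,0],[0,0,0],[0,0,0],[0,0,0],[0,0,0],[0,0,0],[0,0,0],[0,0,0],[0,0,0]]' --jaw '[-1,-1,-1,-1,-1,-1,-1,-1,-1,-1]'

```text
clock: 7.65
position: [0.5966, 0.167, 0.505]
eef_rot: [-0.0, 0.761, 0.649, -0.0]
ft_force: [-0.3, 0.2, -4.0]
gripper_width: 0.0075
gripper_force: 60.4
```

apply_moves --travel '[[-1.5,0.1,0],[-2.5,0.2,0],[-3,0.2,0],[-3,0.3,0],[-3,0.3,0],[-3,0.3,0],[-3,0.3,0],[-2.5,0.2,0],[-1.5,0.1,0],[-0.5,0,0]]' --rotation '[[0,0,0],[0,0,0],[0,0,0],[0,0,0],[0,0,0],[0,0,0],[0,0,0],[0,0,0],[0,0,0],[0,0,0]]' --jaw '[-1,-1,-1,-1,-1,-1,-1,-1,-1,-1]'

```text
clock: 8.65
position: [0.5791, -0.0702, 0.5047]
eef_rot: [-0.0, 0.762, 0.648, -0.0]
ft_force: [-0.3, 0.2, -4.0]
gripper_width: 0.0073
gripper_force: 60.3
```

apply_moves --travel '[[-1.5,0.1,0],[-2.5,0.2,0],[-3,0.3,0],[-3,0.3,0],[-2.5,0.2,0],[-1.5,0.1,0],[-0.2,0,0],[0,0,0],[0,0,0],[0,0,0]]' --rotation '[[0,0,0],[0,0,0],[0,0,0],[0,0,0],[0,0,0],[0,0,0],[0,0,-0.03],[0,0,-0.03],[0,0,-0.024],[0,0,0]]' --jaw '[-1,-1,-1,-1,-1,-1,-1,-1,-1,-1]'

```text
clock: 9.65
position: [0.5691, -0.2094, 0.5052]
eef_rot: [-0.0, 0.732, 0.681, 0.0]
ft_force: [-0.3, -0.5, -4.6]
gripper_width: 0.0077
gripper_force: 60.3
```

Run:
```python
from h import *
s=ctrl.sense(); print(s['position'],s['eef_rot'],np.degrees(2*np.arctan2(s['eef_rot'][2],s['eef_rot'][1])))
snap('scene','s3')
z=load('s3');P=pts(z);h=cv2.cvtColor(z['rgb'],cv2.COLOR_RGB2HSV);c=P[...,2]
k=(c>.17)&(c<.285)&(abs(P[...,0]-.57)<.08)&(abs(P[...,1]+.212)<.13)&(h[...,1]>50)&(h[...,0]>12)&(h[...,0]<35)
q=P[k];A=np.c_[q[:,1:],np.ones(len(q))];co=np.linalg.lstsq(A,q[:,0],rcond=None)[0]
print(k.sum(),'x=',co,'lean',np.degrees(np.arctan(co[1])),'yaw',90-np.degrees(np.arctan(co[0])),'y',np.percentile(q[:,1],[1,99]),'z',q[:,2].min(),'x of face at y-.212,z.15',co@[-.212,.15,1], 'zmax',np.percentile(q[:,2],99))
```

```text
[ 0.56913814 -0.20944106  0.50519109] [-7.52526772e-05  7.31993479e-01  6.81311615e-01  1.57138351e-04] 85.89244652176629
5391 x= [ 0.07159194 -0.01447862  0.59246551] lean -0.8295061312362939 yaw 85.9050707537729 y [-0.30521132 -0.11968096] z 0.17000001898107314 x of face at y-.212,z.15 0.5751162294039872 zmax 0.2838276480879736
```

View pics/s3.png

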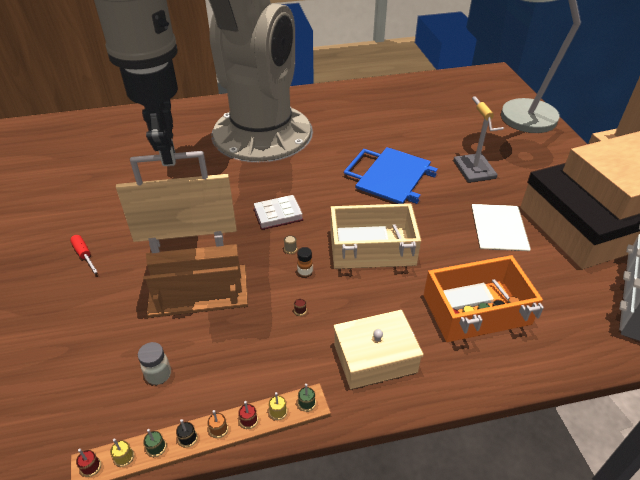

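The lid hangs over the slot (panel at (180,208), forks just above the rack). It's centred within 2 mm and its yaw matches. Now I'll lower it.

apply_moves --travel '[[0,-0.1,1],[0,0,1.2],[0,0,1.2],[0,0,1.2],[0,0,1.2],[0,0,1.2],[0,0,1.2],[0,0,1],[0,0,0.8],[0,0,0]]' --rotation '[[0,0,0],[0,0,0],[0,0,0],[0,0,0],[0,0,0],[0,0,0],[0,0,0],[0,0,0],[0,0,0],[0,0,0]]' --jaw '[-1,-1,-1,-1,-1,-1,-1,-1,-1,-1]'

```text
clock: 10.7
position: [0.5677, -0.2103, 0.4039]
eef_rot: [-0.001, 0.733, 0.68, -0.0]
ft_force: [-0.4, -0.0, -3.3]
gripper_width: 0.0076
gripper_force: 60.2
```

apply_moves --travel '[[0,0,0.8],[0,0,0.8],[0,0,0.5],[0,0,0.4],[0,0,0.2],[0,0,0]]' --rotation '[[0,0,0],[0,0,0],[0,0,0],[0,0,0],[0,0,0],[0,0,0]]' --jaw '[-1,-1,-1,-1,-1,-1]'

```text
clock: 11.3
position: [0.5679, -0.2103, 0.3779]
eef_rot: [-0.0, 0.733, 0.68, -0.0]
ft_force: [-0.2, 0.1, -4.4]
gripper_width: 0.0072
gripper_force: 60.3
```

Expected contact is at about z = 0.3745, so I'll go down in small steps.

apply_moves --travel '[[0,0,0.1],[0,0,0.1],[0,0,0.1],[0,0,0.1],[0,0,0]]' --rotation '[[0,0,0],[0,0,0],[0,0,0],[0,0,0],[0,0,0]]' --jaw '[-1,-1,-1,-1,-1]'

```text
clock: 11.8
position: [0.5691, -0.2102, 0.3766]
eef_rot: [0.002, 0.733, 0.68, 0.001]
ft_force: [1.0, 0.1, 16.3]
gripper_width: 0.0075
gripper_force: 62.5
```

The 16 N reading shows contact with the floor. I'll release and watch.

apply_moves --travel '[[0,0,-0.1],[0,0,0],[0,0,0],[0,0,0],[0,0,0],[0,0,0]]' --rotation '[[0,0,0],[0,0,0],[0,0,0],[0,0,0],[0,0,0],[0,0,0]]' --jaw '[-1,0,0.3,0.6,0.6,0.6]'

```text
clock: 12.4
position: [0.5679, -0.2103, 0.375]
eef_rot: [-0.0, 0.733, 0.68, -0.0]
ft_force: [-0.9, -0.0, 0.3]
gripper_width: 0.0685
gripper_force: 0.0
```

Run:
```python
from h import *
s=ctrl.sense(); print(s['position'],s['ft_force'],s['gripper_width'])
snap('scene','s4')
z=load('s4');P=pts(z);h=cv2.cvtColor(z['rgb'],cv2.COLOR_RGB2HSV);c=P[...,2]
k=(c>.11)&(c<.16)&(abs(P[...,0]-.57)<.06)&(abs(P[...,1]+.212)<.13)&(h[...,1]>50)&(h[...,0]>12)&(h[...,0]<35)
q=P[k];A=np.c_[q[:,1:],np.ones(len(q))];co=np.linalg.lstsq(A,q[:,0],rcond=None)[0]
print(k.sum(),'lean',np.degrees(np.arctan(co[1])),'x face',co@[-.212,.024,1],'y',np.percentile(q[:,1],[1,99]))
```

```text
[ 0.5679203  -0.21032678  0.37504399] [-0.8690846  -0.00961091  0.33955573] 0.06849072853438096
1932 lean -0.5222589863891004 x face 0.5744514616840803 y [-0.30638967 -0.12060632]
```

View pics/s4.png

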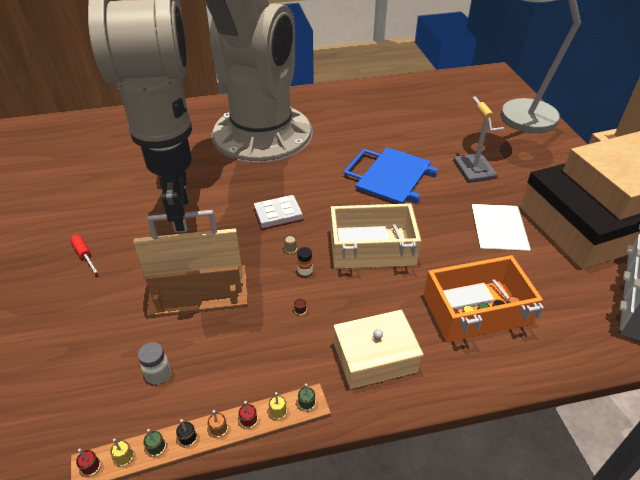

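The lid stands upright in the slot (panel at (190,252), lean about 0.5°) with the fingers open around the bar. I'll withdraw straight up.

apply_moves --travel '[[0,0,-0.5],[0,0,-1],[0,0,-1.5],[0,0,-2],[0,0,-3],[0,0,-3],[0,0,-1],[0,0,0],[0,0,0],[0,0,0]]' --rotation '[[0,0,0],[0,0,0],[0,0,0],[0,0,0],[0,0,0],[0,0,0],[0,0,0],[0,0,0],[0,0,0],[0,0,0]]' --jaw '[0.6,0.6,0.6,0.6,0.6,0.6,0.6,0.6,0.6,0.6]'

```text
clock: 13.45
position: [0.5677, -0.2103, 0.4941]
eef_rot: [-0.001, 0.733, 0.68, -0.0]
ft_force: [0.3, 0.3, -0.5]
gripper_width: 0.0685
gripper_force: 0.0
```

Run:
```python
from h import *
s=ctrl.sense(); print(s['position'],s['ft_force'])
snap('scene','s5')
z=load('s5');P=pts(z);h=cv2.cvtColor(z['rgb'],cv2.COLOR_RGB2HSV);c=P[...,2]
k=(c>.11)&(c<.16)&(abs(P[...,0]-.57)<.06)&(abs(P[...,1]+.212)<.13)&(h[...,1]>50)&(h[...,0]>12)&(h[...,0]<35)
q=P[k];A=np.c_[q[:,1:],np.ones(len(q))];co=np.linalg.lstsq(A,q[:,0],rcond=None)[0]
lean=np.degrees(np.arctan(co[1]));
b=(c>.18)&(c<.25)&(abs(P[...,0]-.57)<.08)&(abs(P[...,1]+.212)<.06)
print(k.sum(),'lean',lean,'x face',co@[-.212,.024,1],'y',np.percentile(q[:,1],[1,99]),'bar top z',np.percentile(c[b],99))
if k.sum()>1000 and abs(lean)<15: print(ctrl.sign_off())
```

```text
[ 0.56769201 -0.21030719  0.49408497] [ 0.2726815   0.27935653 -0.53410535]
1911 lean -0.07287671593095314 x face 0.574693921093573 y [-0.30612962 -0.120633  ] bar top z 0.22181425154978646
the job is handed in; nothing more can be done
None
```

The lid is standing upright by itself in the rack slot, hinge edge down, with the gripper clear of it. I handed the job in at about 13.5 s; no verdict came back.

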